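# Tap a gauge block home under the comparator

## Task

Take the push rod from its rest and with its tip gently tap the gauge block along its guide into the comparator's hood until you feel it come up against the hidden stop, then keep it lightly pressed there for a second. Do not shove: the stop is only lightly clamped and must not shift, and keep the gripper off the block. Leave the block home against the stop, lay the rod back on its rest, and leave everything else alone.

Things in the scene. Friction and masses are not known exactly. Their poses are not given: they have to be found in the camera images.
- comparator: Comparator stand fixed to the bench: blue casting 245 x 130 mm, 42 mm high, from x = -75 to +170 mm; steel platen on it, top 50 mm above the bench; column, arm and dial indicator stand beyond x = +30 mm, above and behind a cream hood. Origin on the bench under the hood's mouth; +x is the way the block goes in. The straight guide runs along y = 0: two rails 8 mm high, 27 mm apart, x = -75 to +100 mm
- hood_mouth (a point): Middle of the hood's mouth on the guide line, 12 mm over the platen, axes as the comparator's. Hood x = 0 to 103 mm, inside 56 mm wide, 46 mm high over the platen, top 99 mm above the bench. Inside, unseen and unmeasured, 40 to 84 mm behind the mouth: the flat face (24 mm wide, 22 mm high; middle called stop_face) of a brass stop that slips back if pressed with over about 8 N, else stands firm
- block: Bright steel gauge block 40 mm long (along its x, which runs along the guide), 24 mm wide, 24 mm high, about 0.13 to 0.24 kg, lying between the rails in front of the hood. Origin at the middle of its underside, on the platen; +x towards the stop. It slides with 1 to 2 N of friction
- block_front (a point): Middle of the block's front face, which meets the stop: 20 mm ahead of its origin along +x, 12 mm up
- block_back (a point): Middle of the block's back face, which the rod pushes: 20 mm behind its origin, 12 mm up
- rod_grip (a point): Push rod's balance point, on its axis, where to grip it; x along the rod to the tip, z up. Square wooden handle 16 x 16 mm from 65 mm behind this point to 40 mm ahead of it, then a round steel shaft 9 mm thick with a white nylon tip 13 mm thick, ending 155 mm ahead. 0.10 kg. On the rest its axis is 48 mm above the bench
- rod_tip (a point): Middle of the rod's tip end, 155 mm ahead of rod_grip along the rod's x
- rest: Fixed rod rest, left or right of the comparator: grey foot 165 x 70 mm, two aluminium forks 8 mm thick, 55 mm behind and 85 mm ahead of the origin along x, 56 mm wide, tops 60 mm high. Origin on the bench under the rod's balance point; x to its tip. Flared notches carry handle (notch floor 40 mm up, 2 mm free each side there, more above) and shaft (43.5 mm up)
Not all that is in view belongs to the job. What is shaped like the rest but yellow is not meant.

How it is judged:
On the way, in this order (a step that is already met when the one before it is completed fails the run):
1. the push rod is lifted clear of its rest in the gripper (z of rod_grip in the frame of rest above 0.07 m and contact force between the fingers and rod above 1 N), for 0.1 s.
2. the rod keeps the block lightly pressed against the stop (at least 1 N between block and stop) (contact force between block and stop above 1 N and contact force between rod and block above 0.5 N), for 0.4 s.
At the end, for the whole second after the job is handed in: The block lies flat and still, front face within 1.5 mm of the stop; the stop is within 1.2 mm of where it was set; the rod lies still in both forks of its rest (axis 43 to 53 mm up, balance point within 20 mm along and 12 mm across of the rest's origin, within 0.12 rad of its line) (x of block_front in the frame of stop_face above -0.0015 m and linear speed of each of block, rod below 0.01 m/s and angle between block's own z axis and vertical below 0.05 rad and distance of stop_face from where it was at the start of the episode below 0.0012 m and z of rod_grip in the frame of rest between 0.043 and 0.053 m and y of rod_grip in the frame of rest between -0.012 and 0.012 m and x of rod_grip in the frame of rest between -0.02 and 0.02 m and angle between the x axis of rod_grip and the x axis of rest, either way round below 0.12 rad); the robot touches nothing.
It fails at once if the stop is shifted by more than 1.2 mm (distance of stop_face from where it was at the start of the episode above 0.0012 m).
It fails at once if the block is struck or pushed with more than 15 N (contact force between rod and block above 15 N).
It fails at once if the block is shot along faster than 0.2 m/s (linear speed of block above 0.2 m/s).
It fails at once if the fingers or arm touch the block (contact force between any of the fingers, the arm and block above 0.3 N).
It fails at once if another loose thing is moved by more than 15 mm (distance of any of spare_block, spare_block2, caliper, micrometer, spare_dial, solvent, loupe from where it was at the start of the episode above 0.015 m).
It also fails if it takes over 72 s, if anything falls off the work surface, if the arm or the gripper's body presses on something with over 40 N, if the wrist force passes 120 N, or if a joint passes its speed limit or range.

## Robot

A 6-joint arm with a two-finger parallel gripper is mounted at the origin on the work surface. World frame = base frame: x ahead of the robot, y to its left, z up, the work surface at z = 0. Lengths are in m, angles in rad, forces in N, time in s.
With the tool pointing down it reaches from about 0.325 to 0.9 m from the base axis. Payload 3.5 kg.
Tool frame: the origin (TCP) lies at the centre of the arm's flange, where the gripper is bolted on; the fingertips stand 173 mm ahead of it and the grasp point (between the pads) lies 155 mm ahead of it (manip.tip_reach is the distance from the TCP to the fingertips, in m); z points along the fingers, y is the direction in which the jaws open and shut (so a half turn about z gives the same grasp; the last joint's range is limited). The gripper opens to 85 mm and grips with 20 to 120 N. Pads are 22 mm wide; open, the fingers measure 114 mm over their backs; the gripper's body (76 mm by 85 mm) begins 54 mm behind the grasp point. The pads swing forward as they close: fully open they stand 13 mm farther back than shut.
Start: joints at [1.092, 0.276, -0.026, 1.268, 0, 1.467], TCP at [0.229, 0.581, 0.405] pointing down, gripper open.
Joint ranges: [-3.12, 3.12], [-0.85, 1.88], [-1.08, 1.24], [-1.95, 2.15], [-1.57, 1.53], [-3.14, 3.14]. Speed limits (rad/s): [2.57, 2.57, 3.14, 3.14, 3.14, 3.14].

## Interface

Orientations are given as a unit quaternion [w, x, y, z].
In Python, from plant import manip gives the robot as it stands.
- The arm moves only by the tool send_rows, never from a script. Its argument "series" is a list of rows, each an object with "offset": the shift along the tool's x, y, z in mm, a list of three; "rot": the turn, a rotation vector about the tool's x, y, z in rad, a list of three; "gripper": the finger opening in mm, from 0 to 85.4. In form: [{"offset": [x, y, z], "rot": [ax, ay, az], "gripper": gripper}, ...]. A call has 1 to 5 rows; each row is the pose to reach, as a shift and turn from the pose measured when the call began, along the tool's axes at that moment; what a row does not reach only later rows make up. A row lasts 1/10 s, in which the tool goes at most 50 mm and 8.59 degrees, less where a joint would pass 70% of its speed; a pose out of reach is approached as far as the arm can. A call with a gripper value outside its range is refused whole. The fingers move at their own pace and stop on an object; "grip_force" is the grip in N (left out, the last holds). Time passes only in rows, so rows that repeat a pose let the fingers close. It gives the time, the measured TCP pose, the force and the opening at its end, in the units of the state.
- manip.get_state(): the state, without advancing time (a new reading comes with each control period).
- manip.camera(name): name is "side" or "top" or "wrist"; returns a dict with "image" (420x560x3 uint8, red, green, blue), "range_z" (420x560 float32, m along the optical axis (not along the pixel's ray), 0 where there is no reading), "intrinsics" (3x3 intrinsics, pixels), "xyz" and "attitude" of the camera in the world. Camera axes: x right, y up, looking along -z (the intrinsics and any distortion apply to the point x, -y, -z); pixel columns grow to the right and rows downward; lengths in m; the calibration is good to about 2 mm. A picture is of the moment at which its call begins.
- manip.sign_off(): hands the job in, once; it reports no verdict.
The state is a dict: "time_s": time; "joints": joint angles; "joint_vel": joint speeds; "joint_torque": joint torques, N m; "eef_pos": TCP position; "tcp_rot": TCP orientation; "force": force on the tool from outside, world axes, zero at the start; "moment": the same for the moment, N m; "gripper_width": finger opening in m.
Only numpy, scipy, OpenCV 4.12 (cv2) and the standard library are available. Lean on these libraries where they do the work, as an engineer would, in place of code of your own. Each camera call takes 0.05 s, during which the arm holds its last target.

## Working session

There is one attempt and no reset: what is moved stays moved. The work goes in short steps, Python scripts to look and compute and a tool call to move; the robot and the scene stay as the last step left them, time stands still between calls to the robot, and variables do not carry over. Pictures are saved under pics/ and viewed, and the job is handed in when it is done.

Besides the shell and the picture viewer there is one more tool, called after ">>>" by a JSON object that holds its "name" and its "arguments", one argument or row to a line. send_rows: Moves the arm, as the interface text tells. Its arguments: {"type":"object","properties":{"series":{"type":"array"},"grip_force":{"type":"number"}},"required":["series"]}

```bash
mkdir -p pics; ls; cat > h.py <<'E'
import numpy as np,cv2
from scipy.spatial.transform import Rotation as R
from plant import manip
def q2R(q): q=np.array(q); return R.from_quat([q[1],q[2],q[3],q[0]]).as_matrix()
def cam(n,save=True):
    c=manip.camera(n)
    np.savez(f'cam_{n}.npz',**{k:np.asarray(v) for k,v in c.items()})
    return c
def load(n): return dict(np.load(f'cam_{n}.npz'))
def camR(c):
    a=np.asarray(c['attitude']); return q2R(a) if a.size==4 else a.reshape(3,3)
def ray(c,u,v):
    K=c['intrinsics']; d=np.array([(u-K[0,2])/K[0,0],-(v-K[1,2])/K[1,1],-1.]); return np.array(c['xyz']),camR(c)@d
def onplane(c,u,v,z):
    o,d=ray(c,u,v); return o+d*(z-o[2])/d[2]
def depthpt(c,u,v):
    o,d=ray(c,u,v); return o+d*c['range_z'][int(round(v)),int(round(u))]
def proj(c,p):
    K=c['intrinsics']; q=camR(c).T@(np.array(p)-c['xyz']); return K[0,0]*q[0]/-q[2]+K[0,2],K[1,1]*(-q[1])/-q[2]+K[1,2]
def cloud(c):
    K=c['intrinsics'];H,W=c['range_z'].shape;u,v=np.meshgrid(np.arange(W),np.arange(H));z=c['range_z']
    p=np.stack([(u-K[0,2])/K[0,0]*z,-(v-K[1,2])/K[1,1]*z,-z],-1)
    return p@camR(c).T+c['xyz']
def save(n,img): cv2.imwrite(f'pics/{n}.png',cv2.cvtColor(np.ascontiguousarray(img),cv2.COLOR_RGB2BGR))
E
python3 - <<'E'
from h import *
print(manip.get_state())
for n in ['top','side','wrist']:
    c=cam(n); save(n+'0',c['image']); print(n,c['intrinsics'],c['xyz'],c['attitude'],[k for k in c])
E
```

```text
pics
{'time_s': 0.0, 'joints': array([ 1.09159282e+00,  2.77128868e-01, -2.79015254e-02,  1.26800618e+00,
       -1.86497210e-06,  1.46741584e+00]), 'joint_vel': array([ 0.00084251,  0.0009053 , -0.00212635,  0.00188336, -0.00050825,
       -0.00125313]), 'joint_torque': array([-1.51112115e-03, -4.45511627e+01,  2.95202458e+01,  1.65029702e-02,
       -5.88445482e-05,  4.35101597e-06]), 'eef_pos': array([0.22920999, 0.58101945, 0.40355211]), 'tcp_rot': array([-3.20795717e-04,  1.86807463e-01,  9.82395907e-01, -1.07320662e-03]), 'force': array([-0.05876427,  0.60409623, -1.05520478]), 'moment': array([-0.03142255,  0.0006448 , -0.00898218]), 'gripper_width': 0.0859949846915736}
top [[515.49886054   0.         286.07451899]
 [  0.         515.49886054 209.87768149]
 [  0.           0.           1.        ]] [0.35064448 0.01623088 1.24356764] [ 0.71646691  0.03960274 -0.04685814 -0.69491805] ['image', 'range_z', 'intrinsics', 'xyz', 'attitude']
side [[445.0460904    0.         277.36049198]
 [  0.         445.0460904  211.42777747]
 [  0.           0.           1.        ]] [ 0.14566156 -0.72564966  0.66310254] [ 0.86979791  0.44184913 -0.09011714 -0.20024944] ['image', 'range_z', 'intrinsics', 'xyz', 'attitude']
wrist [[344.27693094   0.         279.78286742]
 [  0.         344.27693094 209.08178733]
 [  0.           0.           1.        ]] [0.16240231 0.60676546 0.37359905] [ 0.81814822 -0.11842686 -0.07988352  0.55698043] ['image', 'range_z', 'intrinsics', 'xyz', 'attitude']
```

View pics/top0.png

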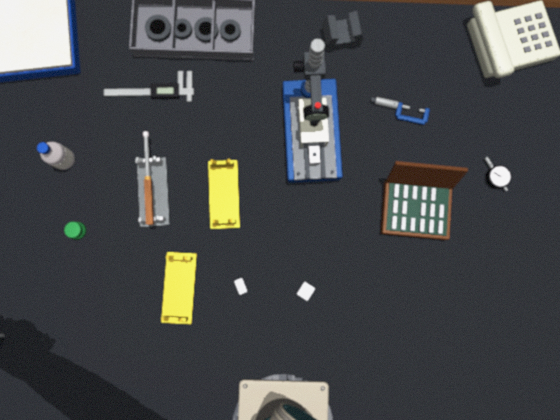

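View pics/side0.png

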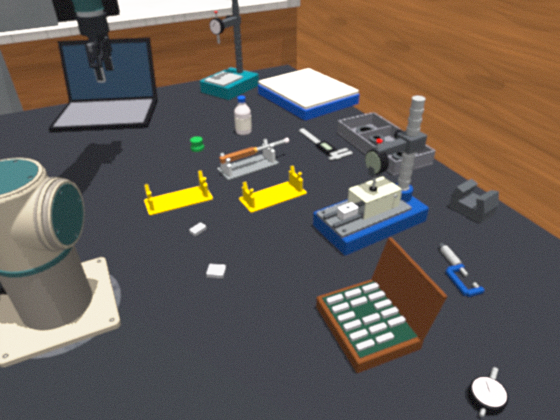

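View pics/wrist0.png

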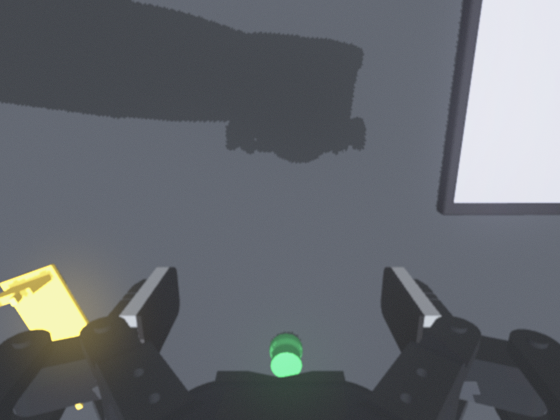

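Top view: the grey rest with the orange-handled rod is at about (152,192), tip at (146,134). The yellow look-alikes are at (224,194) and (179,288). The comparator is at (312,130), with the block at (315,154). The grey rest matches the description because it holds the rod. I'll enlarge it to confirm.

```bash
python3 - <<'E'
from h import *
c=load('top');s=load('side')
a=cv2.resize(c['image'][120:240,120:200],None,fx=5,fy=5,interpolation=cv2.INTER_CUBIC)
b=cv2.resize(c['image'][75:190,278:348],None,fx=5.2,fy=5.2,interpolation=cv2.INTER_CUBIC)
b=cv2.resize(b,(360,600))
save('crop1',np.hstack([a,b]))
save('crop2',cv2.resize(s['image'][130:260,210:440],None,fx=3.4,fy=3.4,interpolation=cv2.INTER_CUBIC))
# base centers by depth
P=cloud(c)
for (u,v) in [(146,134),(148,170),(149,200),(153,215),(315,154),(312,170),(316,130),(299,170)]: print(u,v,P[v,u].round(4))
E
```

```text
146 134 [0.6663 0.3412 0.0569]
148 170 [0.5818 0.333  0.0498]
149 200 [0.5095 0.3236 0.0599]
153 215 [0.4757 0.3143 0.0519]
315 154 [ 0.6264 -0.0566  0.0772]
312 170 [ 0.594  -0.0521  0.0507]
316 130 [ 0.677  -0.0562  0.1001]
299 170 [ 0.5924 -0.0213  0.0538]
```

View pics/crop1.png

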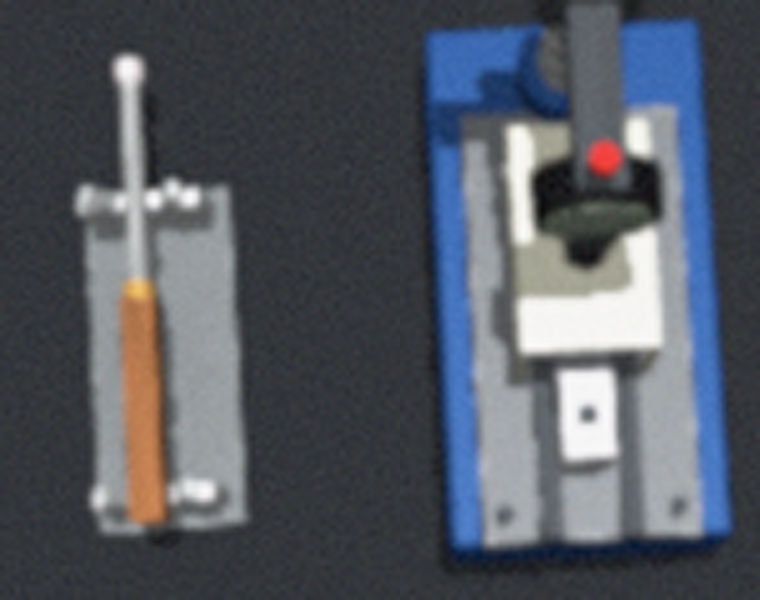

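View pics/crop2.png

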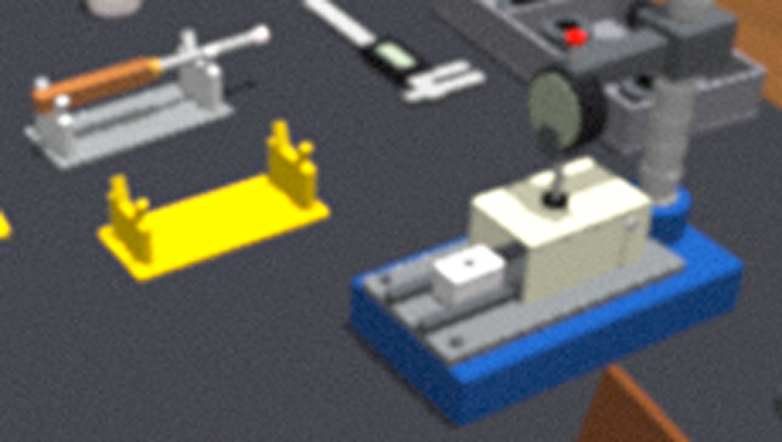

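Confirmed: the grey rest holds the orange rod, and the two yellow forks are decoys. Next I'll measure the rod axis and the comparator guide.

```bash
cat > m.py <<'E'
from h import *
def line(pts):
    m=pts.mean(0);u,s,vt=np.linalg.svd(pts-m);d=vt[0];d=d*np.sign(d[0]);return m,d
def pl(c,mask,z): 
    v,u=np.nonzero(mask);return np.array([onplane(c,a,b,z)[:2] for a,b in zip(u,v)])
def bigs(mask,u0,u1,v0,v1):
    m=np.zeros(mask.shape,np.uint8);m[v0:v1,u0:u1]=mask[v0:v1,u0:u1];return m
E
python3 - <<'E'
from m import *
for n,box in [('top',(120,200,120,240)),('side',(200,310,120,190))]:
    c=load(n);hsv=cv2.cvtColor(c['image'],cv2.COLOR_RGB2HSV);h,s,v=cv2.split(hsv)
    o=bigs((h<14)&(s>120)&(v>60),*box)
    p=pl(c,o,0.056 if n=='top' else 0.05); m,d=line(p); t=(p-m)@d
    print(n,'handle px',o.sum(),'mid',m,'dir',np.degrees(np.arctan2(d[1],d[0])),'t',np.percentile(t,[0.5,99.5]))
    print(' ends',m+d*t.min(),m+d*t.max())
    if n=='top':
        # tip
        print(' tip', [onplane(c,146.3+du,134,0.048)[:2] for du in (0,)])
    # foot
c=load('top');hsv=cv2.cvtColor(c['image'],cv2.COLOR_RGB2HSV);h,s,v=cv2.split(hsv)
# blue casting top
b=bigs((h>100)&(h<125)&(s>120)&(v>70),275,350,75,190)
cn=max(cv2.findContours(b,cv2.RETR_EXTERNAL,cv2.CHAIN_APPROX_NONE)[0],key=cv2.contourArea)
for z in (0.042,):
    p=np.array([onplane(c,q[0][0],q[0][1],z)[:2] for q in cn]);
    r=cv2.minAreaRect((p*1000).astype(np.float32));print('cast',z,r,cv2.boxPoints(r))
# block top: white region
b=bigs((v>190)&(s<40),300,330,145,168)
p=pl(c,b,0.074);m,d=line(p);r=cv2.minAreaRect((p*1000).astype(np.float32));print('block',r, p.mean(0))
# foot
f=bigs((s<60)&(v>85)&(v<200),130,175,150,232)
P=cloud(c)
f=f*(P[...,2]<0.03)
cn=max(cv2.findContours(cv2.morphologyEx(f.astype(np.uint8),cv2.MORPH_CLOSE,np.ones((9,9))),cv2.RETR_EXTERNAL,cv2.CHAIN_APPROX_NONE)[0],key=cv2.contourArea)
zf=np.median(P[...,2][f>0]);p=np.array([onplane(c,q[0][0],q[0][1],zf)[:2] for q in cn]);r=cv2.minAreaRect((p*1000).astype(np.float32));print('foot',zf,r)
E
```

```text
top handle px 296 mid [0.50558122 0.32555989] dir 5.870866614978936 t [-0.04969084  0.05150012]
 ends [0.45409705 0.32026597] [0.55712846 0.33086029]
 tip [array([0.66870807, 0.34292966])]
side handle px 201 mid [0.5075799  0.32676197] dir 7.6988435422604615 t [-0.05894625  0.05213581]
 ends [0.44891426 0.31883127] [0.56159903 0.33406454]
cast 0.042 ((694.8746337890625, -16.691875457763672), (247.17698669433594, 66.454833984375), 4.387585163116455) [[569.1063      6.9832754]
 [574.1903    -59.276802 ]
 [820.64294   -40.367027 ]
 [815.55896    25.893051 ]]
block ((627.1595458984375, -54.48601531982422), (38.03229522705078, 23.234298706054688), 1.396262288093567) [ 0.62745896 -0.05459731]
foot 0.007425486844373164 ((547.511962890625, 333.1897277832031), (187.82806396484375, 77.53076171875), 6.645580291748047)
```

```bash
cat >> h.py <<'E'
def plan(p,yaw_deg):
    """tool down, rod axis heading yaw: tool x=-(heading), y=left of heading"""
    s=manip.get_state();T=q2R(s['tcp_rot']);a=np.radians(yaw_deg)
    h=np.array([np.cos(a),np.sin(a),0]);l=np.array([-np.sin(a),np.cos(a),0])
    D=np.stack([-h,l,[0,0,-1.]],1)
    off=T.T@(np.array(p)-s['eef_pos'])*1000; rv=R.from_matrix(T.T@D).as_rotvec()
    print('t',s['time_s'],'pos',s['eef_pos'].round(4),'F',s['force'].round(2),'w',round(s['gripper_width'],4),'offset',off.round(1),'rot',rv.round(4),'deg',np.degrees(np.linalg.norm(rv)).round(2))
E
python3 -c "
from h import *
plan([0.45,0.325,0.33],6.2)"
```

```text
t 0.15 pos [0.2293 0.5811 0.4038] F [ 0.38 -0.36 -1.01] w 0.0854 offset [-299.3 -157.1   74. ] rot [-0.0017 -0.0006 -0.484 ] deg 27.73
```

>>> {"name": "send_rows", "arguments": {
  "series": [
    {"offset": [-40, -20, 10], "rot": [0, 0, -0.1], "gripper": 60},
    {"offset": [-80, -42, 20], "rot": [0, 0, -0.2], "gripper": 60},
    {"offset": [-120, -63, 30], "rot": [0, 0, -0.3], "gripper": 60},
    {"offset": [-160, -84, 40], "rot": [0, 0, -0.4], "gripper": 60},
    {"offset": [-200, -105, 50], "rot": [0, 0, -0.484], "gripper": 60}
  ]
}}

```text
time_s: 0.65
eef_pos: [0.3774, 0.4084, 0.3533]
tcp_rot: [-0.001, -0.056, 0.998, -0.001]
force: [0.8, 0.2, -0.4]
gripper_width: 0.06
```

```bash
python3 -c "
from h import *
plan([0.45,0.325,0.33],6.2)"
```

```text
t 0.65 pos [0.3774 0.4084 0.3533] F [ 0.8   0.16 -0.35] w 0.06 offset [-62.8 -91.   23.4] rot [-0.0017 -0.0012  0.0041] deg 0.26
```

>>> {"name": "send_rows", "arguments": {
  "series": [
    {"offset": [-21, -30, 8], "rot": [0, 0, 0.004], "gripper": 60},
    {"offset": [-42, -60, 16], "rot": [0, 0, 0.004], "gripper": 60},
    {"offset": [-63, -91, 23], "rot": [0, 0, 0.004], "gripper": 60},
    {"offset": [-63, -91, 23], "rot": [0, 0, 0.004], "gripper": 60}
  ]
}}

```text
time_s: 1.05
eef_pos: [0.4521, 0.3221, 0.329]
tcp_rot: [-0.001, -0.052, 0.999, -0.002]
force: [-0.1, 0.1, -0.2]
gripper_width: 0.0599
```

```bash
python3 - <<'E'
from h import *
c=cam('wrist'); save('w1',c['image']); plan([0.518,0.3268,0.205],6.2); print(c['xyz'],camR(c)[:,2])
E
```

```text
t 1.1 pos [0.451  0.3234 0.3295] F [0.37 0.27 1.11] w 0.06 offset [-67.3  -3.3 124.3] rot [-0.0023 -0.0028 -0.0036] deg 0.29
[0.38055226 0.3138306  0.29913832] [-0.27993143 -0.02629371  0.95965985]
```

View pics/w1.png

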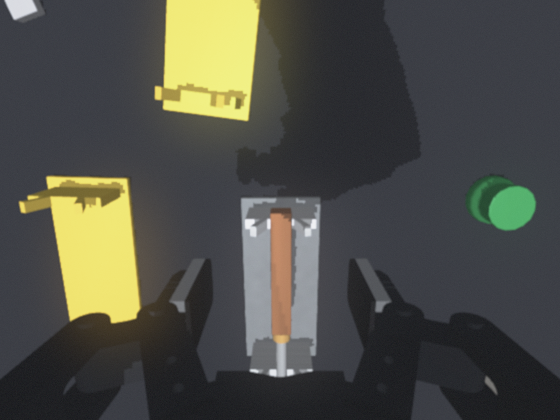

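The wrist view shows the rod handle from its rear end at (281,209) to the ferrule at (281,340), lying in the grey rest between the open fingers.

```bash
python3 - <<'E'
from m import *
c=load('wrist');hsv=cv2.cvtColor(c['image'],cv2.COLOR_RGB2HSV);h,s,v=cv2.split(hsv)
o=bigs((h<16)&(s>120)&(v>50),255,310,195,345)
p=pl(c,o,0.056);m,d=line(p);t=(p-m)@d
e0=m+d*t.min();e1=m+d*t.max()
print(m,np.degrees(np.arctan2(d[1],d[0])),t.min(),t.max(),e0,e1,'grip from rear',e0+d*.065,'mid',(e0+e1)/2+d*.0125)
f=bigs((s<70)&(v>70)&(v<200),230,330,190,360)
P=cloud(c); f=(f>0)&(P[...,2]<0.02); 
zf=np.median(P[...,2][f]);p=pl(c,f.astype(np.uint8),.007);r=cv2.minAreaRect((p*1000).astype(np.float32));print('foot',zf,r)
# edges of foot: per-row left/right
rows=range(235,335,5);L=[];Rr=[]
for y in rows:
    u=np.nonzero(f[y])[0];L.append(onplane(c,u.min(),y,.007)[:2]);Rr.append(onplane(c,u.max(),y,.007)[:2])
mid=(np.array(L)+np.array(Rr))/2;mm,dd=line(mid);print('foot centreline',mm,np.degrees(np.arctan2(dd[1],dd[0])),np.linalg.norm(np.array(L)-np.array(Rr),axis=1).round(4))
print('rod y offset at mm', ((mm-m)@np.array([-d[1],d[0]])))
E
```

```text
[0.45769344 0.31980901] 0.0 0.0 0.0 [0.45769344 0.31980901] [0.45769344 0.31980901] grip from rear [0.52269344 0.31980901] mid [0.47019344 0.31980901]
foot 0.006337513179823395 ((535.9265747070312, 328.5876770019531), (175.7068328857422, 100.34040069580078), 6.054931640625)
foot centreline [0.53835905 0.32904798] 5.90148361307581 [0.0895 0.0899 0.0903 0.0907 0.0911 0.0915 0.0919 0.0923 0.0927 0.0932
 0.0926 0.094  0.0944 0.0949 0.0953 0.0958 0.0962 0.0967 0.0971 0.0976]
rod y offset at mm 0.009238966262653525
```

```bash
python3 - <<'E'
from m import *
c=load('wrist');hsv=cv2.cvtColor(c['image'],cv2.COLOR_RGB2HSV);h,s,v=cv2.split(hsv)
print(hsv[270,[281,260,300,310,335,225]])
o=bigs((h<16)&(s>85)&(v>50),255,310,195,350)
n,l,st,_=cv2.connectedComponentsWithStats(o);k=1+st[1:,4].argmax();o=(l==k);print(st[k])
p=pl(c,o,0.056);m,d=line(p);t=(p-m)@d
e0=m+d*t.min();e1=m+d*t.max()
print(m,np.degrees(np.arctan2(d[1],d[0])),t.min(),t.max(),e0,e1,'grip from rear',e0+d*.065,'mid',(e0+e1)/2+d*.0125)
f=(s<60)&(v>78)&(v<200)
L=[];Rr=[]
for y in range(240,340,5):
    u=np.nonzero(f[y,225:340])[0]+225;L.append(onplane(c,u.min(),y,.007)[:2]);Rr.append(onplane(c,u.max(),y,.007)[:2])
L=np.array(L);Rr=np.array(Rr);print(np.linalg.norm(L-Rr,axis=1).round(4))
mm,dd=line((L+Rr)/2);print('foot centreline',mm,np.degrees(np.arctan2(dd[1],dd[0])),'off',((mm-m)@np.array([-d[1],d[0]])))
E
```

```text
[[ 12 115 189]
 [105  19 165]
 [108  15 165]
 [109  13 161]
 [120  21  73]
 [116  24  73]]
[ 270  209   21  127 2400]
[0.50299159 0.32660541] 6.298537310939295 -0.05196751413658372 0.05630450890950244 [0.45133776 0.32090411] [0.55895623 0.33278251] grip from rear [0.51594541 0.32803519] mid [0.51757154 0.32821467]
[0.0717 0.0711 0.0715 0.0709 0.0758 0.0733 0.0774 0.0712 0.0715 0.0718
 0.0712 0.0773 0.0709 0.0712 0.0716 0.0709 0.0713 0.0706 0.071  0.0713]
foot centreline [0.5434403  0.33117689] 5.849297616799809 off 0.00010630865410195837
```

```bash
python3 -c "
from h import *
plan([0.517,0.3282,0.203],6.1)"
```

```text
t 1.1 pos [0.451  0.3234 0.3295] F [0.37 0.27 1.11] w 0.06 offset [-66.5  -1.8 126.3] rot [-0.0023 -0.0028 -0.0019] deg 0.23
```

>>> {"name": "send_rows", "arguments": {
  "series": [
    {"offset": [-35, -1, 25], "rot": [-0.002, -0.003, -0.002], "gripper": 60},
    {"offset": [-66, -2, 55], "rot": [-0.002, -0.003, -0.002], "gripper": 60},
    {"offset": [-66, -2, 85], "rot": [-0.002, -0.003, -0.002], "gripper": 60},
    {"offset": [-66, -2, 100], "rot": [-0.002, -0.003, -0.002], "gripper": 60},
    {"offset": [-66, -2, 105], "rot": [-0.002, -0.003, -0.002], "gripper": 60}
  ]
}}

```text
time_s: 1.6
eef_pos: [0.5147, 0.3281, 0.2221]
tcp_rot: [-0.002, -0.054, 0.999, -0.001]
force: [-0.4, -0.6, 0.4]
gripper_width: 0.0595
```

```bash
python3 - <<'E'
from h import *
c=cam('wrist'); save('w2',c['image']);plan([0.517,0.3282,0.203],6.1)
E
```

```text
t 1.65 pos [0.515  0.3282 0.2227] F [-0.89 -0.07 -0.57] w 0.0599 offset [-2.1 -0.2 19.7] rot [-0.0013 -0.0034  0.0014] deg 0.22
```

View pics/w2.png

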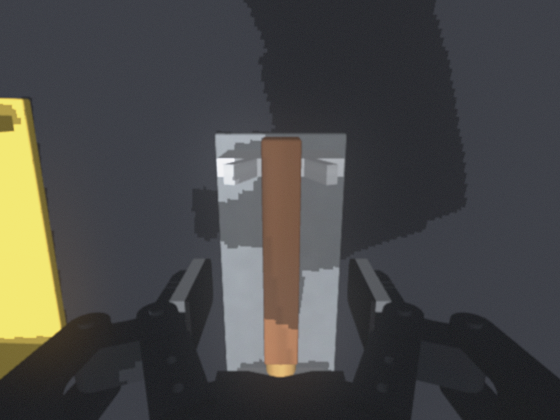

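The rod is centred between the fingers (handle at u≈281, fingers at u≈195 and 365). I'll descend and grip.

>>> {"name": "send_rows", "arguments": {
  "series": [
    {"offset": [-2, 0, 10], "rot": [-0.001, -0.003, 0], "gripper": 60},
    {"offset": [-2, 0, 19], "rot": [-0.001, -0.003, 0], "gripper": 60},
    {"offset": [-2, 0, 20], "rot": [-0.001, -0.003, 0], "gripper": 30},
    {"offset": [-2, 0, 20], "rot": [-0.001, -0.003, 0], "gripper": 10},
    {"offset": [-2, 0, 20], "rot": [-0.001, -0.003, 0], "gripper": 5}
  ],
  "grip_force": 50
}}

```text
time_s: 2.15
eef_pos: [0.5171, 0.3285, 0.2032]
tcp_rot: [0.0, -0.054, 0.999, 0.0]
force: [0.2, 0.7, -0.3]
gripper_width: 0.0166
```

>>> {"name": "send_rows", "arguments": {
  "series": [
    {"offset": [0, 0, 0], "rot": [0, 0, 0], "gripper": 5},
    {"offset": [0, 0, 0], "rot": [0, 0, 0], "gripper": 5},
    {"offset": [0, 0, 0], "rot": [0, 0, 0], "gripper": 5}
  ]
}}

```text
time_s: 2.45
eef_pos: [0.5172, 0.3285, 0.2034]
tcp_rot: [0.0, -0.054, 0.999, 0.0]
force: [-0.4, -0.3, 0.2]
gripper_width: 0.0152
```

```bash
python3 - <<'E'
from h import *
c=cam('wrist'); save('w3',c['image']);plan([0.517,0.3282,0.203],6.1)
E
```

```text
t 2.5 pos [0.5172 0.3285 0.2034] F [-0.43  0.79  0.88] w 0.0153 offset [ 0.2 -0.3  0.4] rot [0.0001 0.0007 0.0013] deg 0.08
```

View pics/w3.png

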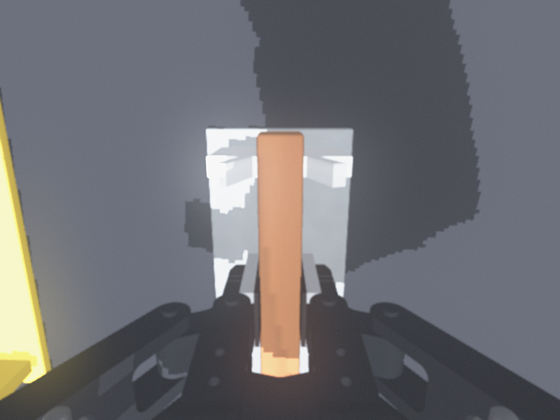

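Gripped, with width 15.2 mm at TCP (0.517, 0.3285, 0.2034). Lifting now.

>>> {"name": "send_rows", "arguments": {
  "series": [
    {"offset": [0, 0, -20], "rot": [0, 0, 0], "gripper": 5},
    {"offset": [0, 0, -50], "rot": [0, 0, 0], "gripper": 5},
    {"offset": [0, 0, -85], "rot": [0, 0, 0], "gripper": 5},
    {"offset": [0, 0, -115], "rot": [0, 0, 0], "gripper": 5},
    {"offset": [0, 0, -120], "rot": [0, 0, 0], "gripper": 5}
  ]
}}

```text
time_s: 3.0
eef_pos: [0.5187, 0.3293, 0.328]
tcp_rot: [0.004, -0.054, 0.999, 0.002]
force: [1.0, 0.0, -0.8]
gripper_width: 0.0152
```

```bash
python3 - <<'E'
from m import *
plan([0.45,0.1,0.33],4)
# comparator from saved top view
c=load('top');P=cloud(c);hsv=cv2.cvtColor(c['image'],cv2.COLOR_RGB2HSV);h,s,v=cv2.split(hsv)
b=bigs((h>100)&(h<125)&(s>120)&(v>70),275,350,75,190)
# outer edges of casting per row on plane z=.042
L=[];Rr=[]
for y in range(100,180,2):
    u=np.nonzero(b[y])[0]
    L.append(onplane(c,u.min(),y,.042)[:2]);Rr.append(onplane(c,u.max(),y,.042)[:2])
L=np.array(L);Rr=np.array(Rr)
for n,q in (('L',L),('R',Rr)):
    m,d=line(q);res=(q-m)@np.array([-d[1],d[0]]);print(n,m,np.degrees(np.arctan2(d[1],d[0])),res.std())
print(np.linalg.norm(L-Rr,axis=1).round(3))
m,d=line((L+Rr)/2);print('centre',m,np.degrees(np.arctan2(d[1],d[0])))
y=np.nonzero(b.any(1))[0].max();uu=np.nonzero(b[y])[0];print('front edge row',y,[onplane(c,u,y+.5,.042)[:2] for u in (uu.min(),uu.max())])
# front edge fit
F=[]
for u in range(292,336,2):
    yy=np.nonzero(b[:,u])[0].max();F.append(onplane(c,u,yy+.5,.042)[:2])
m2,d2=line(np.array(F)[:,::-1]);print('front',m2[::-1],'normal deg',np.degrees(np.arctan2(-d2[1],d2[0])))
# hood cream
print('hsv block/hood/platen',hsv[154,311],hsv[135,310],hsv[165,300],hsv[165,313])
E
```

```text
t 3.0 pos [0.5187 0.3293 0.328 ] F [ 0.95  0.02 -0.82] w 0.0152 offset [  92.9 -220.6   -3.4] rot [0.0031 0.0084 0.038 ] deg 2.24
L [0.66934121 0.01304556] 4.659430204440949 0.0006913371769709895
R [ 0.67361324 -0.11635776] 4.512295867135918 0.0013649322314644493
[0.13  0.13  0.13  0.13  0.128 0.128 0.13  0.13  0.13  0.13  0.13  0.13
 0.127 0.13  0.13  0.129 0.129 0.129 0.129 0.132 0.129 0.131 0.129 0.129
 0.129 0.129 0.129 0.129 0.131 0.131 0.131 0.128 0.128 0.128 0.131 0.131
 0.131 0.13  0.13  0.123]
centre [ 0.67147722 -0.0516561 ] 4.585411842622183
front edge row 180 [array([0.5687665 , 0.00125771]), array([ 0.56906913, -0.00820085])]Traceback (most recent call last):
  File "<stdin>", line 20, in <module>
    return umr_maximum(a, axis, None, out, keepdims, initial, where)
ValueError: zero-size array to reduction operation maximum which has no identity
```

```bash
python3 -c "
from h import *
plan([0.4225,-0.0717,0.30],4.6)"
```

```text
t 3.0 pos [0.5187 0.3293 0.328 ] F [ 0.95  0.02 -0.82] w 0.0152 offset [ 139.  -388.4   25.7] rot [0.0031 0.0084 0.0275] deg 1.66
```

>>> {"name": "send_rows", "arguments": {
  "series": [
    {"offset": [35, -15, 0], "rot": [0.001, 0.002, 0.007], "gripper": 5},
    {"offset": [75, -45, 0], "rot": [0.002, 0.004, 0.014], "gripper": 5},
    {"offset": [105, -80, 0], "rot": [0.003, 0.006, 0.02], "gripper": 5},
    {"offset": [125, -120, 0], "rot": [0.003, 0.008, 0.027], "gripper": 5},
    {"offset": [139, -160, 0], "rot": [0.003, 0.008, 0.027], "gripper": 5}
  ]
}}

```text
time_s: 3.5
eef_pos: [0.3952, 0.154, 0.3249]
tcp_rot: [-0.001, -0.041, 0.999, -0.0]
force: [1.0, -0.6, 0.1]
gripper_width: 0.0153
```

>>> {"name": "send_rows", "arguments": {
  "series": [
    {"offset": [0, -45, 5], "rot": [0, 0, 0], "gripper": 5},
    {"offset": [0, -90, 10], "rot": [0, 0, 0], "gripper": 5},
    {"offset": [0, -135, 15], "rot": [0, 0, 0], "gripper": 5},
    {"offset": [0, -170, 20], "rot": [0, 0, 0], "gripper": 5},
    {"offset": [0, -190, 25], "rot": [0, 0, 0], "gripper": 5}
  ]
}}

```text
time_s: 4.0
eef_pos: [0.4104, -0.0376, 0.2991]
tcp_rot: [-0.002, -0.04, 0.999, -0.0]
force: [0.7, -0.4, -0.2]
gripper_width: 0.0152
```

```bash
python3 -c "
from h import *
plan([0.4225,-0.0717,0.29],4.6)"
```

```text
t 4.0 pos [ 0.4104 -0.0376  0.2991] F [ 0.69 -0.42 -0.23] w 0.0152 offset [ -9.4 -35.    9.1] rot [-0.0008 -0.0031 -0.0007] deg 0.19
```

>>> {"name": "send_rows", "arguments": {
  "series": [
    {"offset": [-4, -18, 5], "rot": [0, -0.003, 0], "gripper": 5},
    {"offset": [-9, -35, 9], "rot": [0, -0.003, 0], "gripper": 5},
    {"offset": [-9, -35, 9], "rot": [0, -0.003, 0], "gripper": 5},
    {"offset": [-9, -35, 9], "rot": [0, -0.003, 0], "gripper": 5}
  ]
}}

```text
time_s: 4.4
eef_pos: [0.4215, -0.0717, 0.2892]
tcp_rot: [-0.001, -0.039, 0.999, 0.0]
force: [0.1, 0.9, -1.0]
gripper_width: 0.0153
```

```bash
python3 - <<'E'
from h import *
c=cam('wrist');t=cam('top');s=cam('side');
save('w4',c['image'])
save('st4',np.hstack([cv2.resize(t['image'][100:260,260:360],(375,600),interpolation=cv2.INTER_CUBIC),cv2.resize(s['image'][130:290,260:373],(424,600),interpolation=cv2.INTER_CUBIC)]))
plan([0.4225,-0.0717,0.2185],4.6)
E
```

```text
t 4.55 pos [ 0.4216 -0.0711  0.2898] F [-0.83  0.41 -1.39] w 0.0152 offset [-0.9 -0.7 71.3] rot [-0.0003 -0.0008  0.0003] deg 0.05
```

View pics/st4.png

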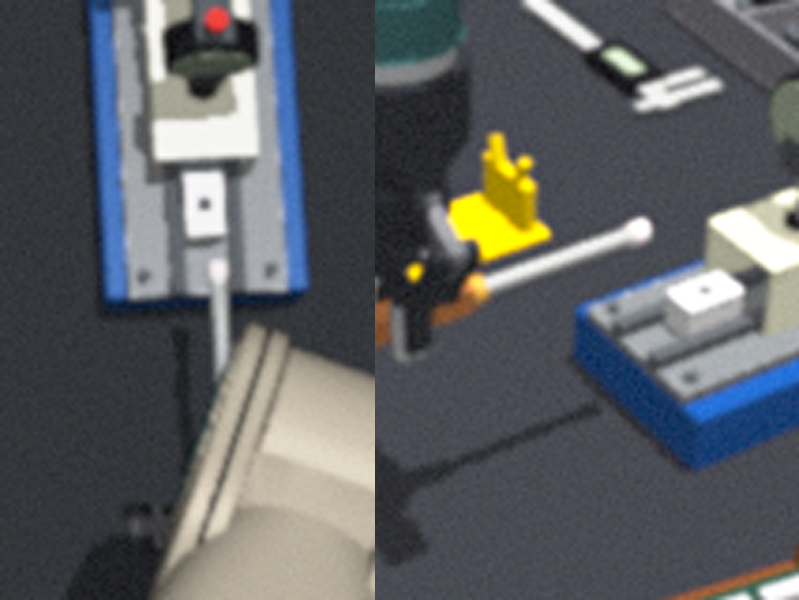

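View pics/w4.png

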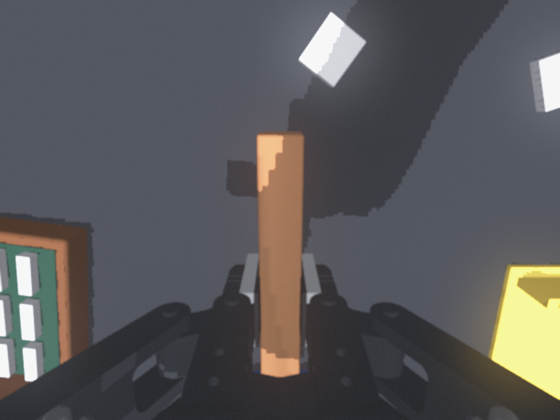

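Top crop: the tip is at (218,268), behind the block at (203,205). Next I'll check the tip measurement against the prediction and remeasure the block.

```bash
python3 - <<'E'
from m import *
c=load('top');s=load('side');hs=cv2.cvtColor(c['image'],cv2.COLOR_RGB2HSV);h,sa,v=cv2.split(hs)
T=np.array([0.4216,-0.0711,0.1344]);a=np.radians(4.6);tip=T+.149*np.array([np.cos(a),np.sin(a),0])
print('pred px top',proj(c,tip),'side',proj(s,tip),'meas side',260+638/3.752,130+229/3.75)
b=bigs((v>150)&(sa<50),312,324,167,176);yy,uu=np.nonzero(b);print('tip meas px',uu.mean(),yy.mean(), onplane(c,uu.mean(),yy.mean(),.1344))
# two-view triangulation
o1,d1=ray(c,318.1,171.5);o2,d2=ray(s,260+638/3.752,130+229/3.75)
A=np.stack([d1,-d2],1);k=np.linalg.lstsq(A,o2-o1,rcond=None)[0];print('tri',(o1+d1*k[0]),(o2+d2*k[1]),'pred tip centre',tip)
# block
b=bigs((v>200)&(sa<45),305,325,142,166);n,l,st,ce=cv2.connectedComponentsWithStats(b);k=1+st[1:,4].argmax();print(st[k],ce[k]);p=pl(c,l==k,.074)
r=cv2.minAreaRect((p*1000).astype(np.float32));print(r,p.mean(0))
E
```

```text
pred px top (np.float64(317.35128931272277), np.float64(173.22777530667517)) side (np.float64(328.7451555383382), np.float64(191.90103136907965)) meas side 430.0426439232409 191.06666666666666
tip meas px 315.8987341772152 171.0 [ 0.57497495 -0.05585758  0.1344    ]
tri [ 0.57565975 -0.0612699   0.12624387] [ 0.72550265 -0.1865309   0.16510885] pred tip centre [ 0.57012005 -0.05915036  0.1344    ]
[309 146  11  17 165] [314.0969697  153.87878788]
((627.1594848632812, -54.48320007324219), (38.03229522705078, 23.228679656982422), 1.396262288093567) [ 0.62742835 -0.0546866 ]
```

>>> {"name": "send_rows", "arguments": {
  "series": [
    {"offset": [0, 0, 25], "rot": [0, -0.001, 0], "gripper": 5},
    {"offset": [0, 0, 48], "rot": [0, -0.001, 0], "gripper": 5},
    {"offset": [0, 0, 62], "rot": [0, -0.001, 0], "gripper": 5},
    {"offset": [0, 0, 69], "rot": [0, -0.001, 0], "gripper": 5},
    {"offset": [0, 0, 70], "rot": [0, -0.001, 0], "gripper": 5}
  ]
}}

```text
time_s: 5.05
eef_pos: [0.421, -0.0704, 0.2192]
tcp_rot: [-0.001, -0.041, 0.999, 0.0]
force: [-0.6, 0.5, -0.2]
gripper_width: 0.0153
```

```bash
python3 - <<'E'
from h import *
t=cam('top');s=cam('side');
save('st5',np.hstack([cv2.resize(t['image'][120:220,285:345],(360,600),interpolation=cv2.INTER_CUBIC),cv2.resize(s['image'][170:250,300:358],(435,600),interpolation=cv2.INTER_CUBIC)]))
plan([0.4225,-0.0717,0.219],4.6)
E
```

```text
t 5.15 pos [ 0.4218 -0.0709  0.2203] F [ 0.87  0.88 -1.34] w 0.0157 offset [-0.6 -0.9  1.3] rot [-0.0005  0.0009  0.0009] deg 0.08
```

View pics/st5.png

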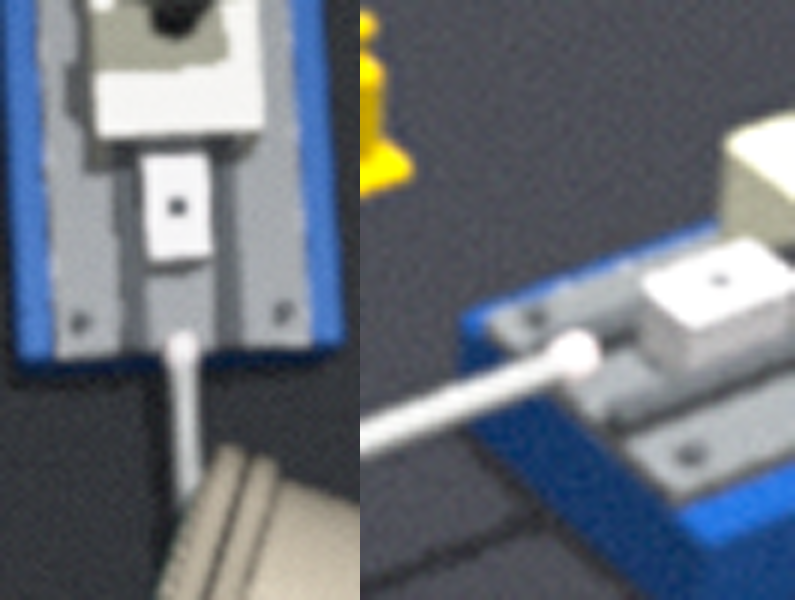

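>>> {"name": "send_rows", "arguments": {
  "series": [
    {"offset": [-3, -1, 1], "rot": [0, 0, 0], "gripper": 5},
    {"offset": [-7, -1, 1], "rot": [0, 0, 0], "gripper": 5},
    {"offset": [-11, -1, 1], "rot": [0, 0, 0], "gripper": 5},
    {"offset": [-14, -1, 1], "rot": [0, 0, 0], "gripper": 5},
    {"offset": [-16, -1, 1], "rot": [0, 0, 0], "gripper": 5}
  ]
}}

```text
time_s: 5.65
eef_pos: [0.4384, -0.0706, 0.2195]
tcp_rot: [0.001, -0.041, 0.999, -0.0]
force: [-0.0, 0.4, -1.4]
gripper_width: 0.0152
```

```bash
cat >> h.py <<'E'
def sense(n=6,img=None):
    a=np.radians(4.6);hd=np.array([np.cos(a),np.sin(a),0]);l=np.array([-np.sin(a),np.cos(a),0]);rows=[]
    for i in range(n):
        s=manip.get_state(); rows.append([s['time_s'],s['eef_pos']@hd*1000,s['force']@hd,s['moment']@l,s['joint_torque'][1],s['joint_torque'][2],s['eef_pos']@l*1000,s['eef_pos'][2]*1000])
        if i<n-1: c=manip.camera('side')
    r=np.array(rows);print('t %.2f'%r[-1,0],'along,F,M,tq1,tq2,lat,z mean',r[:,1:].mean(0).round(3),'sd',r[:,1:].std(0).round(3))
E
python3 -c "
from h import *
sense()"
```

```text
t 5.90 along,F,M,tq1,tq2,lat,z mean [ 4.31077e+02  3.62000e-01  1.20000e-02 -3.09230e+01  2.28980e+01
 -1.05490e+02  2.19322e+02] sd [0.321 0.536 0.021 0.138 0.241 0.075 0.12 ]
```

>>> {"name": "send_rows", "arguments": {
  "series": [
    {"offset": [-2, 0, 0], "rot": [0, 0, 0], "gripper": 5},
    {"offset": [-4, 0, 0], "rot": [0, 0, 0], "gripper": 5},
    {"offset": [-6, 0, 0], "rot": [0, 0, 0], "gripper": 5},
    {"offset": [-8, 0, 0], "rot": [0, 0, 0], "gripper": 5},
    {"offset": [-10, 0, 0], "rot": [0, 0, 0], "gripper": 5}
  ]
}}

```text
time_s: 6.4
eef_pos: [0.4479, -0.0697, 0.2192]
tcp_rot: [0.0, -0.041, 0.999, -0.0]
force: [-0.5, -0.0, -0.6]
gripper_width: 0.0155
```

```bash
python3 -c "
from h import *
sense()"
```

```text
t 6.65 along,F,M,tq1,tq2,lat,z mean [ 4.40874e+02  1.26000e-01 -6.00000e-03 -3.18510e+01  2.28830e+01
 -1.05409e+02  2.19194e+02] sd [0.205 0.268 0.03  0.131 0.268 0.044 0.052]
```

>>> {"name": "send_rows", "arguments": {
  "series": [
    {"offset": [-2, 0, 0], "rot": [0, 0, 0], "gripper": 5},
    {"offset": [-4, 0, 0], "rot": [0, 0, 0], "gripper": 5},
    {"offset": [-6, 0, 0], "rot": [0, 0, 0], "gripper": 5},
    {"offset": [-8, 0, 0], "rot": [0, 0, 0], "gripper": 5},
    {"offset": [-10, 0, 0], "rot": [0, 0, 0], "gripper": 5}
  ]
}}

```text
time_s: 7.15
eef_pos: [0.4575, -0.0688, 0.219]
tcp_rot: [-0.0, -0.041, 0.999, -0.0]
force: [-1.4, -0.1, -0.5]
gripper_width: 0.015
```

```bash
python3 -c "
from h import *
sense()
save('s6',cv2.resize(cam('side')['image'][160:260,280:420],None,fx=5,fy=5))"
```

```text
t 7.40 along,F,M,tq1,tq2,lat,z mean [ 4.50839e+02 -5.88000e-01  1.48000e-01 -3.29940e+01  2.34920e+01
 -1.05369e+02  2.19113e+02] sd [0.139 0.576 0.062 0.134 0.195 0.033 0.069]
```

View pics/s6.png

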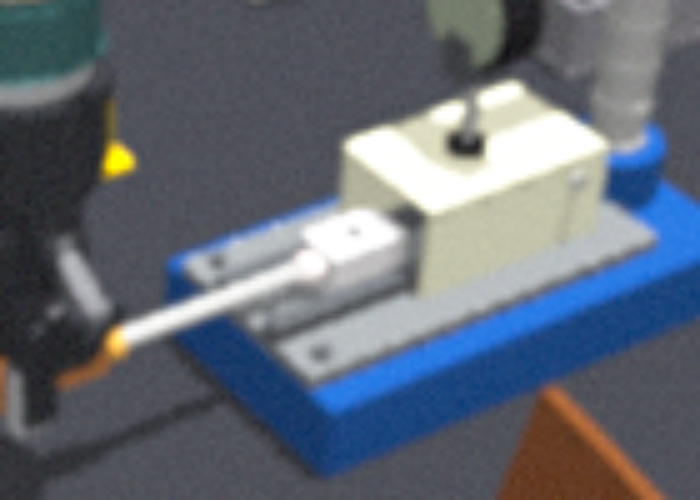

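The tip is in contact: M ≈ +0.15 N·m, about 1 N, and the image shows the tip on the back face. Continuing the free run at 20 mm/s.

>>> {"name": "send_rows", "arguments": {
  "series": [
    {"offset": [-2, 0, 0], "rot": [0, 0, 0], "gripper": 5},
    {"offset": [-4, 0, 0], "rot": [0, 0, 0], "gripper": 5},
    {"offset": [-6, 0, 0], "rot": [0, 0, 0], "gripper": 5},
    {"offset": [-8, 0, 0], "rot": [0, 0, 0], "gripper": 5},
    {"offset": [-10, 0, 0], "rot": [0, 0, 0], "gripper": 5}
  ]
}}

```text
time_s: 7.95
eef_pos: [0.468, -0.0681, 0.2192]
tcp_rot: [0.0, -0.041, 0.999, -0.0]
force: [-1.8, 0.0, -0.5]
gripper_width: 0.0152
```

```bash
python3 -c "
from h import *
sense(4)"
```

```text
t 8.10 along,F,M,tq1,tq2,lat,z mean [ 4.61249e+02 -1.06300e+00  1.79000e-01 -3.40100e+01  2.35930e+01
 -1.05454e+02  2.19291e+02] sd [0.151 0.534 0.081 0.179 0.237 0.037 0.06 ]
```

>>> {"name": "send_rows", "arguments": {
  "series": [
    {"offset": [-2, 0, 0], "rot": [0, 0, 0], "gripper": 5},
    {"offset": [-4, 0, 0], "rot": [0, 0, 0], "gripper": 5},
    {"offset": [-6, 0, 0], "rot": [0, 0, 0], "gripper": 5},
    {"offset": [-8, 0, 0], "rot": [0, 0, 0], "gripper": 5},
    {"offset": [-10, 0, 0], "rot": [0, 0, 0], "gripper": 5}
  ]
}}

```text
time_s: 8.6
eef_pos: [0.4784, -0.0673, 0.2194]
tcp_rot: [0.001, -0.041, 0.999, -0.0]
force: [-0.8, -0.9, -1.9]
gripper_width: 0.0154
```

```bash
python3 -c "
from h import *
sense(4)"
```

```text
t 8.75 along,F,M,tq1,tq2,lat,z mean [ 4.71703e+02 -4.11000e-01  1.93000e-01 -3.49820e+01  2.37060e+01
 -1.05518e+02  2.19431e+02] sd [0.148 0.473 0.103 0.186 0.24  0.04  0.054]
```

>>> {"name": "send_rows", "arguments": {
  "series": [
    {"offset": [-1, 0, 0], "rot": [0, 0, 0], "gripper": 5},
    {"offset": [-2, 0, 0], "rot": [0, 0, 0], "gripper": 5},
    {"offset": [-3, 0, 0], "rot": [0, 0, 0], "gripper": 5},
    {"offset": [-4, 0, 0], "rot": [0, 0, 0], "gripper": 5},
    {"offset": [-5, 0, 0], "rot": [0, 0, 0], "gripper": 5}
  ]
}}

```text
time_s: 9.25
eef_pos: [0.4837, -0.067, 0.2195]
tcp_rot: [0.001, -0.041, 0.999, -0.0]
force: [-0.7, -0.6, -0.7]
gripper_width: 0.0147
```

```bash
python3 -c "
from h import *
sense(3)"
```

```text
t 9.35 along,F,M,tq1,tq2,lat,z mean [ 4.76883e+02 -1.24300e+00  2.83000e-01 -3.54900e+01  2.40580e+01
 -1.05544e+02  2.19496e+02] sd [0.098 0.336 0.063 0.07  0.122 0.012 0.028]
```

>>> {"name": "send_rows", "arguments": {
  "series": [
    {"offset": [-0.5, 0, 0], "rot": [0, 0, 0], "gripper": 5},
    {"offset": [-1, 0, 0], "rot": [0, 0, 0], "gripper": 5},
    {"offset": [-1.5, 0, 0], "rot": [0, 0, 0], "gripper": 5}
  ]
}}

```text
time_s: 9.65
eef_pos: [0.4854, -0.0668, 0.2195]
tcp_rot: [0.001, -0.041, 0.999, -0.0]
force: [-0.5, -0.4, -0.4]
gripper_width: 0.0152
```

```bash
python3 -c "
from h import *
sense(3)"
```

```text
t 9.75 along,F,M,tq1,tq2,lat,z mean [ 4.78508e+02 -6.89000e-01  3.08000e-01 -3.56610e+01  2.42030e+01
 -1.05561e+02  2.19526e+02] sd [0.055 0.537 0.051 0.034 0.062 0.02  0.022]
```

>>> {"name": "send_rows", "arguments": {
  "series": [
    {"offset": [-0.5, 0, 0], "rot": [0, 0, 0], "gripper": 5},
    {"offset": [-1, 0, 0], "rot": [0, 0, 0], "gripper": 5},
    {"offset": [-1.5, 0, 0], "rot": [0, 0, 0], "gripper": 5}
  ]
}}

```text
time_s: 10.05
eef_pos: [0.487, -0.0667, 0.2196]
tcp_rot: [0.002, -0.041, 0.999, -0.0]
force: [-1.5, -0.5, -1.0]
gripper_width: 0.0151
```

```bash
python3 -c "
from h import *
sense(3)"
```

```text
t 10.15 along,F,M,tq1,tq2,lat,z mean [ 4.80126e+02 -1.20900e+00  2.68000e-01 -3.58490e+01  2.42140e+01
 -1.05568e+02  2.19558e+02] sd [0.039 0.259 0.003 0.035 0.061 0.005 0.003]
```

>>> {"name": "send_rows", "arguments": {
  "series": [
    {"offset": [-0.5, 0, 0], "rot": [0, 0, 0], "gripper": 5},
    {"offset": [-1, 0, 0], "rot": [0, 0, 0], "gripper": 5},
    {"offset": [-1.5, 0, 0], "rot": [0, 0, 0], "gripper": 5}
  ]
}}

```text
time_s: 10.45
eef_pos: [0.4886, -0.0666, 0.2195]
tcp_rot: [0.002, -0.041, 0.999, -0.0]
force: [-1.2, -1.4, -1.3]
gripper_width: 0.0153
```

```bash
python3 -c "
from h import *
sense(3)"
```

```text
t 10.55 along,F,M,tq1,tq2,lat,z mean [ 4.81729e+02 -8.92000e-01  2.52000e-01 -3.60330e+01  2.42390e+01
 -1.05577e+02  2.19566e+02] sd [0.042 0.372 0.035 0.035 0.062 0.009 0.013]
```

>>> {"name": "send_rows", "arguments": {
  "series": [
    {"offset": [-0.5, 0, 0], "rot": [0, 0, 0], "gripper": 5},
    {"offset": [-1, 0, 0], "rot": [0, 0, 0], "gripper": 5},
    {"offset": [-1.5, 0, 0], "rot": [0, 0, 0], "gripper": 5}
  ]
}}

```text
time_s: 10.85
eef_pos: [0.4902, -0.0665, 0.2196]
tcp_rot: [0.002, -0.041, 0.999, -0.0]
force: [-1.3, -0.2, -0.5]
gripper_width: 0.0152
```

```bash
python3 -c "
from h import *
sense(3)"
```

```text
t 10.95 along,F,M,tq1,tq2,lat,z mean [ 4.83358e+02 -1.08500e+00  3.11000e-01 -3.62160e+01  2.42630e+01
 -1.05582e+02  2.19603e+02] sd [0.04  0.181 0.028 0.034 0.062 0.01  0.016]
```

Steady pushing at F ≈ 1 N and M ≈ 0.27 N·m, advancing 1.6 mm per call. Continuing to feel for the stop.

>>> {"name": "send_rows", "arguments": {
  "series": [
    {"offset": [-0.5, 0, 0], "rot": [0, 0, 0], "gripper": 5},
    {"offset": [-1, 0, 0], "rot": [0, 0, 0], "gripper": 5},
    {"offset": [-1.5, 0, 0], "rot": [0, 0, 0], "gripper": 5}
  ]
}}

```text
time_s: 11.25
eef_pos: [0.4918, -0.0664, 0.2196]
tcp_rot: [0.002, -0.041, 0.999, -0.0]
force: [-1.2, 0.8, -0.9]
gripper_width: 0.0151
```

```bash
python3 -c "
from h import *
sense(2)"
```

```text
t 11.30 along,F,M,tq1,tq2,lat,z mean [ 4.84963e+02 -1.22300e+00  3.05000e-01 -3.64190e+01  2.42970e+01
 -1.05601e+02  2.19620e+02] sd [0.04  0.062 0.021 0.02  0.074 0.001 0.012]
```

>>> {"name": "send_rows", "arguments": {
  "series": [
    {"offset": [-0.5, 0, 0], "rot": [0, 0, 0], "gripper": 5},
    {"offset": [-1, 0, 0], "rot": [0, 0, 0], "gripper": 5},
    {"offset": [-1.5, 0, 0], "rot": [0, 0, 0], "gripper": 5}
  ]
}}

```text
time_s: 11.6
eef_pos: [0.4934, -0.0663, 0.2196]
tcp_rot: [0.002, -0.041, 0.999, -0.0]
force: [-1.1, -0.3, -2.2]
gripper_width: 0.0152
```

```bash
python3 -c "
from h import *
sense(2)"
```

```text
t 11.65 along,F,M,tq1,tq2,lat,z mean [ 4.86573e+02 -1.31200e+00  2.94000e-01 -3.65990e+01  2.43210e+01
 -1.05622e+02  2.19633e+02] sd [0.049 0.229 0.012 0.019 0.075 0.004 0.009]
```

>>> {"name": "send_rows", "arguments": {
  "series": [
    {"offset": [-0.5, 0, 0], "rot": [0, 0, 0], "gripper": 5},
    {"offset": [-1, 0, 0], "rot": [0, 0, 0], "gripper": 5},
    {"offset": [-1.5, 0, 0], "rot": [0, 0, 0], "gripper": 5}
  ]
}}

```text
time_s: 11.95
eef_pos: [0.4951, -0.0661, 0.2196]
tcp_rot: [0.002, -0.041, 0.999, -0.0]
force: [-1.8, 0.2, -2.3]
gripper_width: 0.0154
```

```bash
python3 -c "
from h import *
sense(2)"
```

```text
t 12.00 along,F,M,tq1,tq2,lat,z mean [ 4.88219e+02 -1.51700e+00  2.94000e-01 -3.67780e+01  2.43450e+01
 -1.05644e+02  2.19642e+02] sd [0.04  0.23  0.037 0.018 0.075 0.003 0.007]
```

>>> {"name": "send_rows", "arguments": {
  "series": [
    {"offset": [-0.5, 0, 0], "rot": [0, 0, 0], "gripper": 5},
    {"offset": [-1, 0, 0], "rot": [0, 0, 0], "gripper": 5},
    {"offset": [-1.5, 0, 0], "rot": [0, 0, 0], "gripper": 5}
  ]
}}

```text
time_s: 12.3
eef_pos: [0.4967, -0.066, 0.2197]
tcp_rot: [0.002, -0.041, 0.999, -0.0]
force: [-1.7, 0.5, -1.2]
gripper_width: 0.0152
```

```bash
python3 -c "
from h import *
sense(2)"
```

```text
t 12.35 along,F,M,tq1,tq2,lat,z mean [ 4.89862e+02 -1.63700e+00  3.05000e-01 -3.69530e+01  2.43690e+01
 -1.05664e+02  2.19690e+02] sd [0.052 0.002 0.015 0.016 0.075 0.01  0.018]
```

>>> {"name": "send_rows", "arguments": {
  "series": [
    {"offset": [-0.5, 0, 0], "rot": [0, 0, 0], "gripper": 5},
    {"offset": [-1, 0, 0], "rot": [0, 0, 0], "gripper": 5},
    {"offset": [-1.5, 0, 0], "rot": [0, 0, 0], "gripper": 5}
  ]
}}

```text
time_s: 12.65
eef_pos: [0.4983, -0.0659, 0.2197]
tcp_rot: [0.002, -0.041, 0.999, -0.0]
force: [-1.2, 0.3, -2.3]
gripper_width: 0.0151
```

```bash
python3 -c "
from h import *
sense(2)"
```

```text
t 12.70 along,F,M,tq1,tq2,lat,z mean [ 4.91500e+02 -7.39000e-01  2.69000e-01 -3.71130e+01  2.43900e+01
 -1.05659e+02  2.19720e+02] sd [0.046 0.39  0.004 0.015 0.075 0.022 0.029]
```

>>> {"name": "send_rows", "arguments": {
  "series": [
    {"offset": [-0.5, 0, 0], "rot": [0, 0, 0], "gripper": 5},
    {"offset": [-1, 0, 0], "rot": [0, 0, 0], "gripper": 5},
    {"offset": [-1.5, 0, 0], "rot": [0, 0, 0], "gripper": 5}
  ]
}}

```text
time_s: 13.0
eef_pos: [0.5, -0.0658, 0.2197]
tcp_rot: [0.002, -0.041, 0.999, -0.0]
force: [-0.5, -0.0, -1.9]
gripper_width: 0.0148
```

```bash
python3 -c "
from h import *
sense(2)"
```

```text
t 13.05 along,F,M,tq1,tq2,lat,z mean [ 4.93134e+02 -4.34000e-01  2.85000e-01 -3.72580e+01  2.44110e+01
 -1.05677e+02  2.19740e+02] sd [0.064 0.089 0.026 0.003 0.076 0.016 0.016]
```

>>> {"name": "send_rows", "arguments": {
  "series": [
    {"offset": [-0.5, 0, 0], "rot": [0, 0, 0], "gripper": 5},
    {"offset": [-1, 0, 0], "rot": [0, 0, 0], "gripper": 5},
    {"offset": [-1.5, 0, 0], "rot": [0, 0, 0], "gripper": 5}
  ]
}}

```text
time_s: 13.35
eef_pos: [0.5016, -0.0657, 0.2198]
tcp_rot: [0.002, -0.041, 0.999, -0.0]
force: [-0.8, 0.5, -1.8]
gripper_width: 0.0149
```

```bash
python3 -c "
from h import *
sense(2)"
```

```text
t 13.40 along,F,M,tq1,tq2,lat,z mean [ 4.94773e+02 -7.25000e-01  2.89000e-01 -3.74090e+01  2.44300e+01
 -1.05687e+02  2.19770e+02] sd [0.048 0.051 0.006 0.015 0.075 0.015 0.011]
```

>>> {"name": "send_rows", "arguments": {
  "series": [
    {"offset": [-0.5, 0, 0], "rot": [0, 0, 0], "gripper": 5},
    {"offset": [-1, 0, 0], "rot": [0, 0, 0], "gripper": 5},
    {"offset": [-1.5, 0, 0], "rot": [0, 0, 0], "gripper": 5}
  ]
}}

```text
time_s: 13.7
eef_pos: [0.5025, -0.0655, 0.2195]
tcp_rot: [0.001, -0.041, 0.999, -0.0]
force: [-4.8, 0.4, -1.0]
gripper_width: 0.0151
```

```bash
python3 -c "
from h import *
sense(2)"
```

```text
t 13.75 along,F,M,tq1,tq2,lat,z mean [ 495.624   -4.383    0.825  -37.449   26.052 -105.573  219.449] sd [0.002 0.368 0.019 0.009 0.075 0.012 0.016]
```

Contact with the stop at along ≈ 495.6 mm: F jumped to −4.4 N and M to 0.83 N·m, so about 3.5 N is on the stop. I'll hold this target for a second while watching the force.

```bash
python3 -c "
from h import *
for i in range(4): sense(7)"
```

```text
t 14.05 along,F,M,tq1,tq2,lat,z mean [ 495.595   -4.451    0.928  -37.488   26.465 -105.566  219.424] sd [0.017 0.828 0.083 0.066 0.29  0.016 0.013]
t 14.35 along,F,M,tq1,tq2,lat,z mean [ 495.594   -5.395    1.016  -37.568   26.784 -105.567  219.431] sd [0.016 0.333 0.017 0.001 0.    0.015 0.014]
t 14.65 along,F,M,tq1,tq2,lat,z mean [ 495.595   -5.085    1.01   -37.568   26.784 -105.569  219.42 ] sd [0.014 0.494 0.033 0.    0.    0.007 0.018]
t 14.95 along,F,M,tq1,tq2,lat,z mean [ 495.607   -5.299    1.023  -37.567   26.784 -105.568  219.429] sd [0.007 0.286 0.022 0.    0.    0.008 0.012]
```

Held for 1.2 s at about 5 N rod force, with position constant to 0.02 mm. Backing out along the guide.

>>> {"name": "send_rows", "arguments": {
  "series": [
    {"offset": [2, 0, 0], "rot": [0, 0, 0], "gripper": 5},
    {"offset": [8, 0, 0], "rot": [0, 0, 0], "gripper": 5},
    {"offset": [20, 0, 0], "rot": [0, 0, 0], "gripper": 5},
    {"offset": [35, 0, 0], "rot": [0, 0, 0], "gripper": 5},
    {"offset": [50, 0, 0], "rot": [0, 0, 0], "gripper": 5}
  ]
}}

```text
time_s: 15.45
eef_pos: [0.4518, -0.0696, 0.2195]
tcp_rot: [0.002, -0.041, 0.999, -0.0]
force: [-0.2, -0.8, -0.5]
gripper_width: 0.0151
```

>>> {"name": "send_rows", "arguments": {
  "series": [
    {"offset": [12, 0, 0], "rot": [0, 0, 0], "gripper": 5},
    {"offset": [24, 0, 0], "rot": [0, 0, 0], "gripper": 5},
    {"offset": [30, 0, -15], "rot": [0, 0, 0], "gripper": 5},
    {"offset": [30, 0, -45], "rot": [0, 0, 0], "gripper": 5},
    {"offset": [30, 0, -70], "rot": [0, 0, 0], "gripper": 5}
  ]
}}

```text
time_s: 15.95
eef_pos: [0.4207, -0.0721, 0.2902]
tcp_rot: [0.002, -0.041, 0.999, -0.0]
force: [0.6, 0.3, -1.1]
gripper_width: 0.0152
```

```bash
python3 - <<'E'
from h import *
sense(1)
t=cam('top');s=cam('side');
save('st7',np.hstack([cv2.resize(t['image'][120:220,285:345],(360,600),interpolation=cv2.INTER_CUBIC),cv2.resize(s['image'][150:250,300:372],(432,600),interpolation=cv2.INTER_CUBIC)]))
plan([0.5172,0.3285,0.33],6.1)
E
```

```text
t 15.95 along,F,M,tq1,tq2,lat,z mean [ 4.13540e+02  5.95000e-01 -7.70000e-02 -2.57090e+01  2.42140e+01
 -1.05559e+02  2.90188e+02] sd [0. 0. 0. 0. 0. 0. 0.]
t 16.05 pos [ 0.4231 -0.0728  0.2929] F [ 0.76 -0.89 -0.85] w 0.0151 offset [-126.9  392.1  -37.2] rot [-0.004   0.0115 -0.0249] deg 1.59
```

View pics/st7.png

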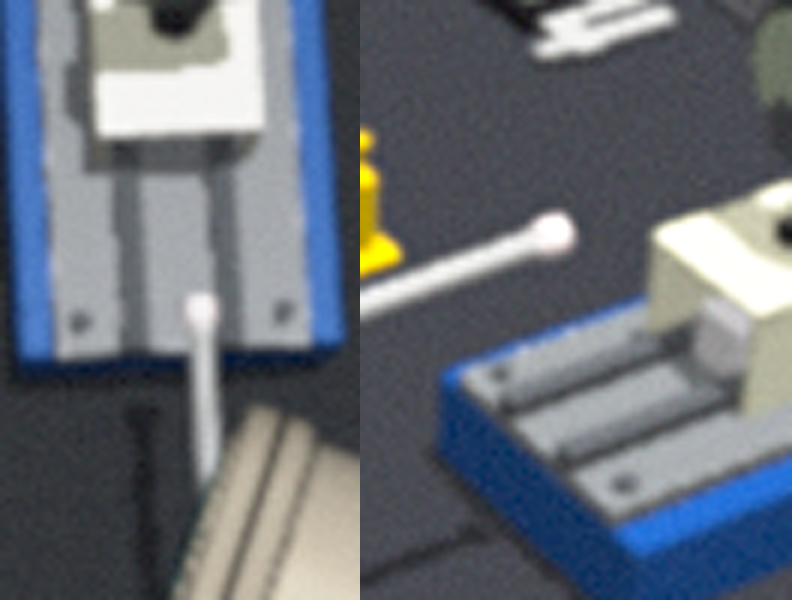

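The block sits inside the hood, at about (720,335) in the side crop, and the rod is clear. Going back to the rest.

>>> {"name": "send_rows", "arguments": {
  "series": [
    {"offset": [0, 40, -15], "rot": [-0.001, 0.002, 0], "gripper": 5},
    {"offset": [0, 85, -35], "rot": [-0.002, 0.004, 0], "gripper": 5},
    {"offset": [0, 130, -37], "rot": [-0.003, 0.008, 0], "gripper": 5},
    {"offset": [0, 175, -37], "rot": [-0.004, 0.011, 0], "gripper": 5},
    {"offset": [0, 220, -37], "rot": [-0.004, 0.011, 0], "gripper": 5}
  ]
}}

```text
time_s: 16.55
eef_pos: [0.4038, 0.148, 0.3284]
tcp_rot: [0.0, -0.041, 0.999, 0.0]
force: [0.8, 0.5, -1.5]
gripper_width: 0.0149
```

```bash
python3 -c "
from h import *
plan([0.5172,0.3285,0.33],6.1)"
```

```text
t 16.55 pos [0.4038 0.148  0.3284] F [ 0.85  0.53 -1.54] w 0.0149 offset [-127.7  170.7   -1.5] rot [ 0.0001  0.0006 -0.0253] deg 1.45
```

>>> {"name": "send_rows", "arguments": {
  "series": [
    {"offset": [-28, 40, -1], "rot": [0, 0, -0.006], "gripper": 5},
    {"offset": [-56, 78, -1], "rot": [0, 0, -0.012], "gripper": 5},
    {"offset": [-84, 115, -1], "rot": [0, 0, -0.018], "gripper": 5},
    {"offset": [-112, 150, -1], "rot": [0, 0, -0.025], "gripper": 5},
    {"offset": [-128, 171, -1], "rot": [0, 0, -0.025], "gripper": 5}
  ]
}}

```text
time_s: 17.05
eef_pos: [0.5186, 0.3312, 0.3281]
tcp_rot: [0.0, -0.054, 0.999, 0.0]
force: [-0.1, 0.1, -0.3]
gripper_width: 0.0151
```

```bash
python3 -c "
from h import *
manip.camera('side')
plan([0.5172,0.3285,0.24],6.1)"
```

```text
t 17.1 pos [0.5204 0.3332 0.3282] F [ 3.96  4.19 -0.57] w 0.0151 offset [ 4.1 -4.7 88.2] rot [0.0036 0.0042 0.0023] deg 0.34
```

>>> {"name": "send_rows", "arguments": {
  "series": [
    {"offset": [4, -4.5, 20], "rot": [0.004, 0.004, 0.002], "gripper": 5},
    {"offset": [4, -4.5, 45], "rot": [0.004, 0.004, 0.002], "gripper": 5},
    {"offset": [4, -4.5, 70], "rot": [0.004, 0.004, 0.002], "gripper": 5},
    {"offset": [4, -4.5, 85], "rot": [0.004, 0.004, 0.002], "gripper": 5},
    {"offset": [4, -4.5, 86], "rot": [0.004, 0.004, 0.002], "gripper": 5}
  ]
}}

```text
time_s: 17.6
eef_pos: [0.5155, 0.3275, 0.2388]
tcp_rot: [-0.003, -0.053, 0.999, -0.002]
force: [-0.7, -0.7, -1.5]
gripper_width: 0.0151
```

```bash
python3 - <<'E'
from h import *
c=cam('wrist');save('w8',c['image'])
t=cam('top');s=cam('side')
save('st8',np.hstack([cv2.resize(t['image'][120:240,110:190],(400,600),interpolation=cv2.INTER_CUBIC),cv2.resize(s['image'][120:190,205:295],(400,311),interpolation=cv2.INTER_CUBIC)]) if 0 else cv2.resize(s['image'][120:190,205:300],None,fx=6,fy=6,interpolation=cv2.INTER_CUBIC))
plan([0.5172,0.3285,0.2034],6.1)
E
```

```text
t 17.75 pos [0.5177 0.3287 0.2429] F [ 0.35  0.61 -0.74] w 0.0151 offset [ 0.6 -0.2 39.5] rot [0.0001 0.0013 0.0001] deg 0.08
```

View pics/w8.png

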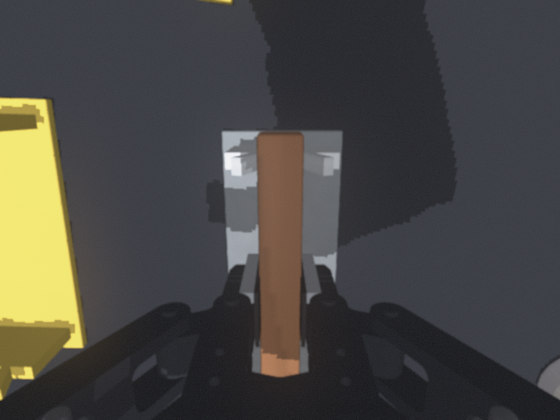

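View pics/st8.png

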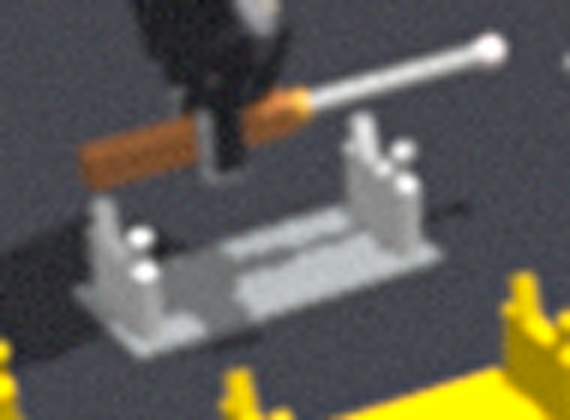

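The rod (u≈281) is centred between the fork tips (about 237 and 326) and parallel to the foot. Lowering.

>>> {"name": "send_rows", "arguments": {
  "series": [
    {"offset": [0.5, 0, 10], "rot": [0, 0.001, 0], "gripper": 5},
    {"offset": [0.5, 0, 20], "rot": [0, 0.001, 0], "gripper": 5},
    {"offset": [0.5, 0, 28], "rot": [0, 0.001, 0], "gripper": 5},
    {"offset": [0.5, 0, 34], "rot": [0, 0.001, 0], "gripper": 5},
    {"offset": [0.5, 0, 36], "rot": [0, 0.001, 0], "gripper": 5}
  ]
}}

```text
time_s: 18.25
eef_pos: [0.5167, 0.3284, 0.2056]
tcp_rot: [-0.001, -0.053, 0.999, -0.0]
force: [-0.1, 0.3, -2.0]
gripper_width: 0.0153
```

```bash
python3 -c "
from h import *
manip.camera('side');manip.camera('side')
plan([0.5172,0.3285,0.2034],6.1)"
```

```text
t 18.35 pos [0.517  0.3286 0.2063] F [ 0.49 -0.24 -1.38] w 0.0151 offset [-0.2 -0.1  2.9] rot [-0.0003 -0.0006  0.0001] deg 0.04
```

>>> {"name": "send_rows", "arguments": {
  "series": [
    {"offset": [0, 0, 1.5], "rot": [0, 0, 0], "gripper": 5},
    {"offset": [0, 0, 2.8], "rot": [0, 0, 0], "gripper": 5},
    {"offset": [0, 0, 2.8], "rot": [0, 0, 0], "gripper": 5},
    {"offset": [0, 0, 2.8], "rot": [0, 0, 0], "gripper": 20},
    {"offset": [0, 0, 2.8], "rot": [0, 0, 0], "gripper": 25}
  ]
}}

```text
time_s: 18.85
eef_pos: [0.5172, 0.3287, 0.2039]
tcp_rot: [0.0, -0.053, 0.999, -0.0]
force: [-0.4, -0.2, 1.1]
gripper_width: 0.0249
```

>>> {"name": "send_rows", "arguments": {
  "series": [
    {"offset": [0, 0, 0], "rot": [0, 0, 0], "gripper": 40},
    {"offset": [0, 0, 0], "rot": [0, 0, 0], "gripper": 60},
    {"offset": [0, 0, 0], "rot": [0, 0, 0], "gripper": 60},
    {"offset": [0, 0, 0], "rot": [0, 0, 0], "gripper": 60}
  ]
}}

```text
time_s: 19.25
eef_pos: [0.5172, 0.3287, 0.2039]
tcp_rot: [0.0, -0.053, 0.999, -0.0]
force: [0.1, -0.3, 0.1]
gripper_width: 0.0599
```

```bash
python3 -c "
from h import *
save('w9',cam('wrist')['image'])
plan([0.5172,0.3285,0.2034],6.1)"
```

```text
t 19.3 pos [0.5172 0.3287 0.2039] F [-0.22 -0.53  0.52] w 0.0601 offset [ 0.  -0.2  0.5] rot [-0.0001  0.      0.0001] deg 0.01
```

View pics/w9.png

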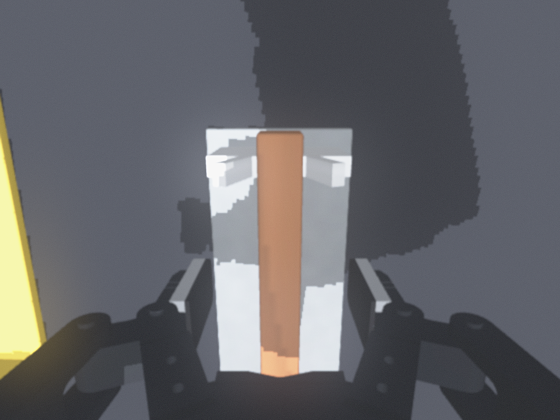

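The rod lies in its notches and the fingers are open on both sides of it. Raising straight up, then one last look.

>>> {"name": "send_rows", "arguments": {
  "series": [
    {"offset": [0, 0, -20], "rot": [0, 0, 0], "gripper": 60},
    {"offset": [0, 0, -55], "rot": [0, 0, 0], "gripper": 60},
    {"offset": [0, 0, -100], "rot": [0, 0, 0], "gripper": 60},
    {"offset": [0, 0, -145], "rot": [0, 0, 0], "gripper": 60},
    {"offset": [30, 0, -165], "rot": [0, 0, 0], "gripper": 60}
  ]
}}

```text
time_s: 19.8
eef_pos: [0.4909, 0.3265, 0.3744]
tcp_rot: [0.005, -0.052, 0.999, 0.002]
force: [-0.1, 1.3, 0.6]
gripper_width: 0.0598
```

>>> {"name": "send_rows", "arguments": {
  "series": [
    {"offset": [45, 0, 0], "rot": [0, 0, 0], "gripper": 60},
    {"offset": [90, 0, 0], "rot": [0, 0, 0], "gripper": 60},
    {"offset": [110, 0, 0], "rot": [0, 0, 0], "gripper": 60},
    {"offset": [110, 0, 0], "rot": [0, 0, 0], "gripper": 60}
  ]
}}

```text
time_s: 20.2
eef_pos: [0.3786, 0.3143, 0.3731]
tcp_rot: [0.005, -0.053, 0.999, 0.002]
force: [1.8, 0.3, 0.1]
gripper_width: 0.0598
```

```bash
python3 - <<'E'
from m import *
a=load('side');t=cam('top');s=cam('side');w=cam('wrist')
save('s10',s['image']);save('t10',t['image'])
save('z10',np.hstack([cv2.resize(s['image'][120:190,205:300],(400,295),interpolation=cv2.INTER_CUBIC),cv2.resize(s['image'][175:245,320:415],(400,295),interpolation=cv2.INTER_CUBIC)]))
hsv=cv2.cvtColor(w['image'],cv2.COLOR_RGB2HSV);h,sa,v=cv2.split(hsv)
o=((h<16)&(sa>85)&(v>50)).astype(np.uint8);n,l,st,ce=cv2.connectedComponentsWithStats(o);k=1+st[1:,4].argmax();print(st[k],ce[k])
P=pl(w,l==k,.056);m,d=line(P);print(m,np.degrees(np.arctan2(d[1],d[0])),manip.get_state()['time_s'])
t_=(P-m)@d;print(t_.min(),t_.max(),'grip from rear',m+d*(t_.min()+.065))
E
```

```text
[ 270  266   16   96 1485] [277.54612795 312.53872054]
[0.50287645 0.32669281] 5.983633710976965 20.35
-0.050120284025942194 0.05560596644929763 grip from rear [0.51767509 0.32824394]
```

View pics/z10.png

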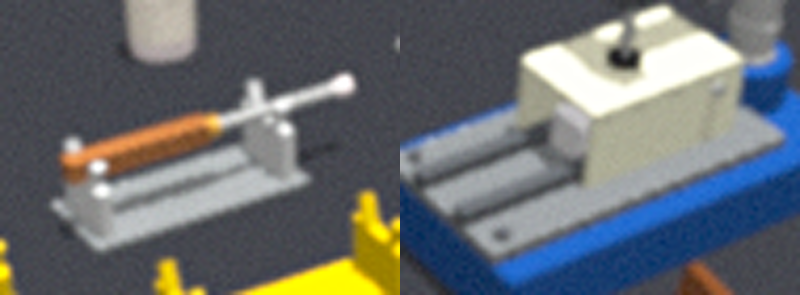

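View pics/t10.png

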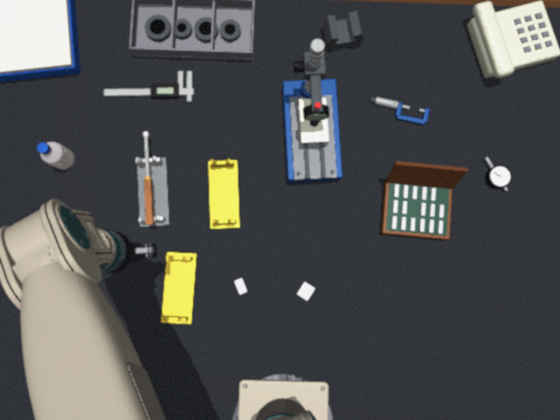

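The last views show the rod in both forks (balance point measured at 0.5177, 0.3282, 6.0°), the block inside the hood, and everything else in place. Handing in.

```bash
python3 -c "
from h import *
print(manip.sign_off())"
```

```text
the job is handed in; nothing more can be done
None
```

I took the push rod from the grey rest, slid the gauge block along its guide into the hood until it met the stop, and laid the rod back on its rest. I handed in at about 20 s of the 72 s allowed; no verdict was reported.

- **Stop contact:** on the last 1.5 mm step the wrist force jumped from about 1 N to 4.4 N and the block stopped advancing. By my estimate the front face was then about 50 mm behind the mouth, inside the 40 to 84 mm range given.
- **Hold:** I held the target for 1.2 s at about 5 N on the rod, roughly 4 N on the stop. The position stayed constant to about 0.02 mm, so there was no sign of the stop slipping.
- **Rod on its rest:** the last wrist image put the balance point within about 1 mm and 0.3° of where it was at the start, seated in both forks.
- **Rest of the scene:** the other objects looked unmoved in the top view, and the gripper was clear of everything.
- **Not seen directly:** the stop is hidden, so the block resting against it rests only on the felt contact and the rod backing straight out. The only disagreement between measurements was a 2 to 4 mm difference between predicted and camera tip position, which did not matter here.

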